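Find the rocking corner of the air pump and press its shim flat

ROBOT

A 7-joint arm with a two-finger parallel gripper is mounted at the origin on the work surface. World frame = base frame: x ahead of the robot, y to its left, z up, the work surface at z = 0. Lengths are in m, angles in rad, forces in N, time in s.
With the tool pointing down it reaches from about 0.425 to 0.95 m from the base axis. Payload 4.7 kg.
Tool frame: the origin (TCP) lies between the finger pads; the fingertips stand 8 mm ahead of it and the grasp point (between the pads) lies 11 mm behind it; z points along the fingers, y is the direction in which the jaws open and shut (so a half turn about z gives the same grasp; the last joint's range is limited). The gripper opens to 85 mm and grips with 20 to 120 N. Pads are 22 mm wide; open, the fingers measure 114 mm over their backs; the gripper's body (76 mm by 85 mm) begins 54 mm behind the grasp point. The pads swing forward as they close: fully open they stand 13 mm farther back than shut.
Start: joints at [-1.198, 0.469, -0.049, 1.532, 0.024, 1.141, -0.082], TCP at [0.264, 0.621, 0.239] pointing down, gripper open.
Joint ranges: [-2.59, 2.59], [-0.33, 1.99], [-1.39, 1.29], [0.1, 2.45], [-1.04, 4.18], [0.21, 1.99], [-2.66, 2.66]. Speed limits (rad/s): [2.57, 2.57, 3.14, 3.14, 3.14, 3.14, 3.14].

INTERFACE

Orientations are given as a unit quaternion [w, x, y, z].
In Python, from plant import arm gives the robot as it stands.
- The arm moves only by the tool play_rows, never from a script. Its arguments are lists of equal length, an entry for each row: "slide": the shift along the tool's x, y, z in mm, a list of three; "rotation": the turn, a rotation vector about the tool's x, y, z in degrees, a list of three. In form: {"slide": [[tx, ty, tz], ...], "rotation": [[rx, ry, rz], ...]}. A call has 1 to 20 rows; each row shifts and turns the commanded pose from where the row before left it, along the tool's axes as they then stand; what a row does not reach is not made up. A row lasts 1/8 s, in which the tool goes at most 62.5 mm and 10.7 degrees, less where a joint would pass 70% of its speed; a pose out of reach is approached as far as the arm can. A call is refused whole if a number of a shift passes 62.5 or a number of a turn 10.7, either way. A call with a gripper value outside its range is refused whole. "hand" is the finger opening in mm, from 0 to 85.4, set as the call begins (left out, the last holds). The fingers move at their own pace and stop on an object; the grip force is fixed at half the most. Time passes only in rows, so rows that do not move let the fingers close. It gives the time, the measured TCP pose, the force and the opening at its end, in the units of the state.
- arm.get_obs(): the state, without advancing time (a new reading comes with each control period).
- arm.read_camera(name): name is "scene" or "top" or "wrist"; returns the picture (480x640x3 uint8, red, green, blue); there is no depth.
- arm.camera_info(name): a dict with "K" (3x3 intrinsics, pixels), "k1" (the pictures are not rectified: a ray, as slopes to the right and down, at radius r is drawn at 1 + k1 r^2 times it, then the intrinsics apply), "position" and "attitude" of the camera in the world. Camera axes: x right, y up, looking along -z (the intrinsics and any distortion apply to the point x, -y, -z); pixel columns grow to the right and rows downward; lengths in m; the calibration is good to about 2 mm. A picture is of the moment at which its call begins: read the wrist's pose just before it. camera_info takes no time and is no camera call; for the wrist camera it gives the pose at the moment of the call.
- arm.sign_off(): hands the job in, once; it reports no verdict.
Trained networks look in the newest picture that a camera, given by its name, has taken for a name from the list of things; names that differ only in an ending like _2 or _b are one class to them, and where a whole thing is asked for, a point or a joint stands for the part that bears it (a point fixed in the world has none). Each returns a list of dicts, best first, with "confidence" (0 to 1); they miss things now and then, are a little off and sometimes report something else, mostly with a low value. They report only what shows in the picture. A call takes as long as a camera call.
- arm.recognise(camera, query): "location" ([row, column] in pixels, amid what is visible of it).
The state is a dict: "clock": time; "joint_positions": joint angles; "joint_velocities": joint speeds; "joint_efforts": joint torques, N m; "tcp_pos": TCP position; "tcp_rot": TCP orientation; "ft_force": force on the tool from outside, world axes, zero at the start; "moment": the same for the moment, N m; "grip_width": opening from 0.0 (shut) to 1.0 (fully open).
Only numpy, scipy, OpenCV 4.12 (cv2) and the standard library are available. Lean on these libraries where they do the work, as an engineer would, in place of code of your own. Each camera call takes 0.05 s, during which the arm holds its last target.

TASK

The hatchery's air pump rattles because one corner of its mounting plate is not supported. Press down on the plate's corners with the fingertips, one after another, until one rocks down under the finger; let it come back up, then press the raised shim tab beside that corner down until it lies flat. Leave the other three tabs raised, and do not pick up, knock over or push away anything that stands about.

Things in the scene. Friction and masses are not known exactly. Their poses are not given: they have to be found in the camera images.
- stand: Pump stand: grey plastic board 190 x 300 x 12 mm (x, y, z) fixed to the table, with four black corner blocks. Origin: centre of its underside, on the table top; z up, x away from the robot, y to the left (turned by up to 0.25 rad). Corner blocks, tabs and plate keep their places on it.
- plate: Steel plate 156 x 100 x 8 mm with four square ears; a low ribbed grey air pump (104 x 66 mm, top 55 mm above the plate's underside) is bolted on it. Origin: centre of its underside, 44 mm above the table; axes as the stand's. A springy mount in its middle holds it. Three corners rest on solid pads; under one, a different one each time, the pad is 5 mm low, hidden by a rubber boot.
- corner_near_left (a point): Middle of the top of the plate's near left (robot side, +y) ear, a flat 36 x 28 mm steel face to press on, 52 mm above the table; 60 mm along x and 66 mm along y from the stand's centre. Moves with the plate. A firm corner gives under 1 mm; the one that rocks sinks about 4 mm under 3 to 4 N (plate tilt 0.05 rad), stops, and springs back when let go.
- tabend_near_left (a point): Top middle of the 28 x 24 mm end paddle of the near left (robot side, +y) shim tab, an aluminium lever 18 mm wide, 4 mm thick, sticking out along the stand's y beyond the ear. Raised (start, 34 degrees): 62 mm above the table, 112 mm from the stand's middle line; flat: 34 mm above the table, 122 mm from that line. Pivot: along the stand's x, 71 mm from that line, 32 mm high.
- tab_near_left (a joint): Angle of the near left (robot side, +y) shim tab: 0 rad raised (start), 0.6 rad flat on its ledge (end stop). Stiff: about 3 N down on the paddle moves it, and it stays where it is left. Pressing it down raises the pad under its ear, by 5 mm when flat: at the rocking corner this fills the gap, at a firm one it jams, springs back or tips the plate.
- corner_near_right (a point): Middle of the top of the plate's near right (robot side, -y) ear, a flat 36 x 28 mm steel face to press on, 52 mm above the table; 60 mm along x and 66 mm along y from the stand's centre. Moves with the plate. A firm corner gives under 1 mm; the one that rocks sinks about 4 mm under 3 to 4 N (plate tilt 0.05 rad), stops, and springs back when let go.
- tabend_near_right (a point): Top middle of the 28 x 24 mm end paddle of the near right (robot side, -y) shim tab, an aluminium lever 18 mm wide, 4 mm thick, sticking out along the stand's y beyond the ear. Raised (start, 34 degrees): 62 mm above the table, 112 mm from the stand's middle line; flat: 34 mm above the table, 122 mm from that line. Pivot: along the stand's x, 71 mm from that line, 32 mm high.
- tab_near_right (a joint): Angle of the near right (robot side, -y) shim tab: 0 rad raised (start), 0.6 rad flat on its ledge (end stop). Stiff: about 3 N down on the paddle moves it, and it stays where it is left. Pressing it down raises the pad under its ear, by 5 mm when flat: at the rocking corner this fills the gap, at a firm one it jams, springs back or tips the plate.
- corner_far_left (a point): Middle of the top of the plate's far left (+y) ear, a flat 36 x 28 mm steel face to press on, 52 mm above the table; 60 mm along x and 66 mm along y from the stand's centre. Moves with the plate. A firm corner gives under 1 mm; the one that rocks sinks about 4 mm under 3 to 4 N (plate tilt 0.05 rad), stops, and springs back when let go.
- tabend_far_left (a point): Top middle of the 28 x 24 mm end paddle of the far left (+y) shim tab, an aluminium lever 18 mm wide, 4 mm thick, sticking out along the stand's y beyond the ear. Raised (start, 34 degrees): 62 mm above the table, 112 mm from the stand's middle line; flat: 34 mm above the table, 122 mm from that line. Pivot: along the stand's x, 71 mm from that line, 32 mm high.
- tab_far_left (a joint): Angle of the far left (+y) shim tab: 0 rad raised (start), 0.6 rad flat on its ledge (end stop). Stiff: about 3 N down on the paddle moves it, and it stays where it is left. Pressing it down raises the pad under its ear, by 5 mm when flat: at the rocking corner this fills the gap, at a firm one it jams, springs back or tips the plate.
- corner_far_right (a point): Middle of the top of the plate's far right (-y) ear, a flat 36 x 28 mm steel face to press on, 52 mm above the table; 60 mm along x and 66 mm along y from the stand's centre. Moves with the plate. A firm corner gives under 1 mm; the one that rocks sinks about 4 mm under 3 to 4 N (plate tilt 0.05 rad), stops, and springs back when let go.
- tabend_far_right (a point): Top middle of the 28 x 24 mm end paddle of the far right (-y) shim tab, an aluminium lever 18 mm wide, 4 mm thick, sticking out along the stand's y beyond the ear. Raised (start, 34 degrees): 62 mm above the table, 112 mm from the stand's middle line; flat: 34 mm above the table, 122 mm from that line. Pivot: along the stand's x, 71 mm from that line, 32 mm high.
- tab_far_right (a joint): Angle of the far right (-y) shim tab: 0 rad raised (start), 0.6 rad flat on its ledge (end stop). Stiff: about 3 N down on the paddle moves it, and it stays where it is left. Pressing it down raises the pad under its ear, by 5 mm when flat: at the rocking corner this fills the gap, at a firm one it jams, springs back or tips the plate.
- pipe_cap: Black plastic pipe cap, 32 mm across, 30 mm high, standing loose on the stand's board between the two left tabs. Bystander. Origin: centre of its underside.
- hose_union: White plastic hose union, 32 mm across, 36 mm high, standing loose on the stand's board between the two right tabs. Bystander. Origin: centre of its underside.
- sample_jar: Clear lidded jar, 60 mm across, 75 mm high, on the table to the left. Bystander. Origin: centre of its underside.
- feed_pot: White closed pot, 80 mm across, 90 mm high, on the table to the left. Bystander. Origin: centre of its underside.
- spanner: Flat steel spanner 155 mm long, 6 mm thick, lying on the table to the right. Bystander. Origin: middle of its underside.
- wash_bottle: White bottle with a blue cap, 64 mm across, 150 mm high, on the table to the right. Bystander. Origin: centre of its underside.
- pipe_plug: Black plastic pipe plug, 48 mm across, 34 mm high, on the table to the right. Bystander. Origin: centre of its underside.

How it is judged:
On the way, in this order (a step that is already met when the one before it is completed fails the run):
1. a plate corner is pressed and rocks down, all tabs raised (((height (world z) of corner_near_left below 0.0502 m and horizontal distance between the grasp point and corner_near_left below 0.035 m) or (height (world z) of corner_near_right below 0.0502 m and horizontal distance between the grasp point and corner_near_right below 0.035 m) or (height (world z) of corner_far_left below 0.0502 m and horizontal distance between the grasp point and corner_far_left below 0.035 m) or (height (world z) of corner_far_right below 0.0502 m and horizontal distance between the grasp point and corner_far_right below 0.035 m)) and contact force between plate and the fingers above 1 N and value of joint each of tab_near_left, tab_near_right, tab_far_left, tab_far_right below 0.12 rad), for 0.1 s.
2. one tab is flat, the others raised, the plate level (((value of joint tab_near_left above 0.54 rad and value of joint each of tab_near_right, tab_far_left, tab_far_right below 0.12 rad) or (value of joint tab_near_right above 0.54 rad and value of joint each of tab_near_left, tab_far_left, tab_far_right below 0.12 rad) or (value of joint tab_far_left above 0.54 rad and value of joint each of tab_near_left, tab_near_right, tab_far_right below 0.12 rad) or (value of joint tab_far_right above 0.54 rad and value of joint each of tab_near_left, tab_near_right, tab_far_left below 0.12 rad)) and angle between plate's own z axis and vertical below 0.015 rad), for 0.2 s.
At the end, for the whole second after the job is handed in: Exactly one shim tab is flat (beyond 0.54 of its 0.6 rad), the other three still raised (below 0.12 rad), and the plate sits level (tilt below 0.015 rad), which only the tab of the rocking corner allows; loose things at rest (all of step 2 and linear speed of each of pipe_cap, hose_union, sample_jar, feed_pot, spanner, wash_bottle, pipe_plug below 0.02 m/s); the robot touches nothing.
It fails at once if a bystander was moved more than 20 mm or lifted (distance of any of pipe_cap, hose_union, sample_jar, feed_pot, spanner, wash_bottle, pipe_plug from where it was at the start of the episode above 0.02 m).
It fails at once if a bystander was knocked over (angle between any of pipe_cap, hose_union, sample_jar, feed_pot, wash_bottle, pipe_plug's own z axis and vertical above 0.5 rad).
It also fails if it takes over 51 s, if anything falls off the work surface, if the arm or the gripper's body presses on something with over 40 N, if the wrist force passes 120 N, or if a joint passes its speed limit or range.

## Working session

There is one attempt and no reset: what is moved stays moved. The work goes in short steps, Python scripts to look and compute and a tool call to move; the robot and the scene stay as the last step left them, time stands still between calls to the robot, and variables do not carry over. Pictures are saved under pics/ and viewed, and the job is handed in when it is done.

Besides the shell and the picture viewer there is one more tool, called after ">>>" as a command line: name --argument value ..., lists and objects as JSON in quotes. play_rows: Moves the arm, as the interface text tells. Its arguments: {"type":"object","properties":{"slide":{"type":"array","items":{"type":"array","items":{"type":"number"}}},"rotation":{"type":"array","items":{"type":"array","items":{"type":"number"}}},"hand":{"type":"number"}},"required":["slide","rotation"]}

```bash
ls; mkdir -p pics; python3 - <<'E'
from plant import arm
import cv2
o=arm.get_obs();print({k:o[k] for k in('clock','tcp_pos','tcp_rot','ft_force','grip_width')})
for c in('scene','top'):
    print(c,arm.camera_info(c))
    cv2.imwrite(f'pics/{c}0.png',arm.read_camera(c)[:,:,::-1])
for c in('scene','top'):
  for q in('stand','plate','corner_near_left','corner_near_right','corner_far_left','corner_far_right','tabend_near_left','tabend_near_right','tabend_far_left','tabend_far_right'):
    print(c,q,[(r['location'],round(r['confidence'],2)) for r in arm.recognise(c,q)][:3])
E
```

```text
pics
{'clock': 0.0, 'tcp_pos': array([0.26370839, 0.62074456, 0.23828793]), 'tcp_rot': array([-1.72246538e-04,  1.99500716e-01,  9.79897207e-01, -9.47449336e-04]), 'ft_force': array([ 0.18532898,  1.01071068, -0.32111117]), 'grip_width': 0.999359178027703}
scene {'K': array([[507.62476849,   0.        , 323.49492685],
       [  0.        , 507.62476849, 245.02446295],
       [  0.        ,   0.        ,   1.        ]]), 'k1': -0.06617636726240994, 'position': array([1.03424032, 0.69133328, 0.63697958]), 'attitude': array([0.28672013, 0.14156253, 0.44777057, 0.83501684])}
top {'K': array([[508.0493368 ,   0.        , 321.25096957],
       [  0.        , 508.0493368 , 240.12225987],
       [  0.        ,   0.        ,   1.        ]]), 'k1': -0.00191484147839299, 'position': array([0.2320083 , 0.00183068, 1.27570199]), 'attitude': array([-0.69126915, -0.08578549,  0.08363424,  0.71259605])}
scene stand [([287.0, 330.2], 0.98)]
scene plate [([252.4, 269.2], 0.7)]
scene corner_near_left [([267.6, 324.7], 0.73)]
scene corner_near_right [([267.5, 325.3], 0.89)]
scene corner_far_left [([271.0, 323.4], 0.74), ([313.1, 370.8], 0.43)]
scene corner_far_right [([267.8, 326.1], 0.68)]
scene tabend_near_left [([278.4, 387.0], 0.47)]
scene tabend_near_right [([230.3, 316.8], 0.64), ([269.6, 325.4], 0.63)]
scene tabend_far_left [([302.4, 338.7], 0.44)]
scene tabend_far_right [([255.3, 269.8], 0.7)]
top stand [([236.3, 300.8], 0.74), ([259.0, 261.0], 0.3)]
top plate [([231.2, 303.7], 0.56), ([205.6, 339.8], 0.54)]
top corner_near_left [([232.8, 303.8], 0.74)]
top corner_near_right [([229.5, 300.3], 0.62)]
top corner_far_left [([212.6, 257.8], 0.4)]
top corner_far_right [([232.8, 300.3], 0.59)]
top tabend_near_left [([260.1, 259.6], 0.46)]
top tabend_near_right [([251.3, 344.0], 0.44)]
top tabend_far_left [([212.4, 257.6], 0.6)]
top tabend_far_right [([205.9, 340.5], 0.63)]
```

View pics/scene0.png

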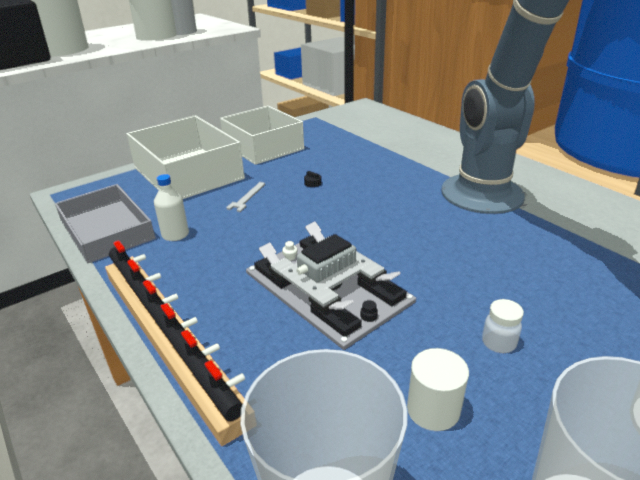

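View pics/top0.png

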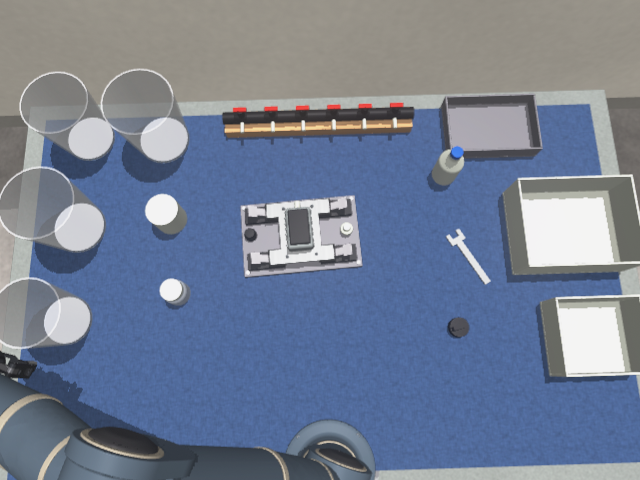

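The top view shows the stand centred near (row 236, col 300), with the pot, jar and bottle well clear of it. I'll zoom in on the stand to find its corners.

```bash
python3 - <<'E'
import cv2
a=cv2.imread('pics/top0.png')[185:290,230:375];cv2.imwrite('pics/topz.png',cv2.resize(a,None,fx=5,fy=5,interpolation=cv2.INTER_CUBIC))
a=cv2.imread('pics/scene0.png')[210:350,235:425];cv2.imwrite('pics/scenez.png',cv2.resize(a,None,fx=4,fy=4,interpolation=cv2.INTER_CUBIC))
E
```

```text
(no output)
```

View pics/topz.png

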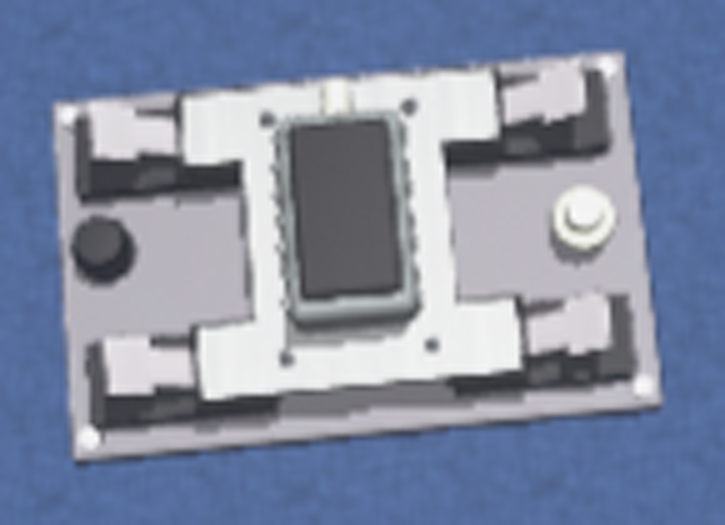

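View pics/scenez.png

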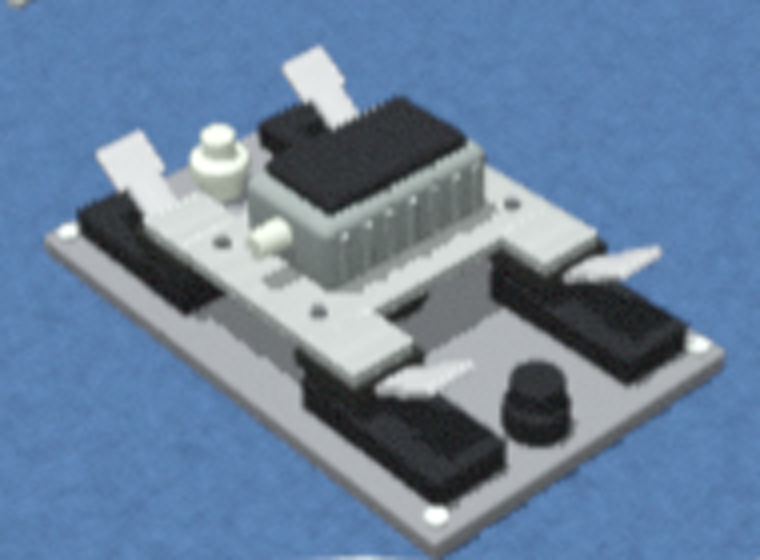

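```bash
cat > h.py <<'E'
import numpy as np
from scipy.spatial.transform import Rotation as R
def proj(ci,P):
    P=np.atleast_2d(P);q=ci['attitude'];Rm=R.from_quat([q[1],q[2],q[3],q[0]])
    c=Rm.inv().apply(P-ci['position']);s=np.c_[c[:,0],-c[:,1]]/(-c[:,2:3])
    s=s*(1+ci['k1']*(s**2).sum(1,keepdims=True));K=ci['K']
    return np.c_[K[0,0]*s[:,0]+K[0,2],K[1,1]*s[:,1]+K[1,2]]
def place(p,L):
    c,s=np.cos(p[2]),np.sin(p[2]);L=np.atleast_2d(L)
    return np.c_[p[0]+c*L[:,0]-s*L[:,1],p[1]+s*L[:,0]+c*L[:,1],L[:,2]]
E
python3 - <<'E'
from plant import arm
from h import *
from scipy.optimize import least_squares
f=lambda z,o,k:(np.array(z)+.5)/k-.5+o
T=f([(53,102),(625,53),(663,408),(75,460)],np.array([230,185]),5)
S=f([(45,240),(437,542),(723,353)],np.array([235,210]),4)
FL,FR,NR,NL=[[.095,.15,.012],[.095,-.15,.012],[-.095,-.15,.012],[-.095,.15,.012]]
# ears centre, paddles as extra (top zoom), 
ct,cs=arm.camera_info('top'),arm.camera_info('scene')
def solve(t,s):
    def r(p):
        o=[]
        if t:o.append((proj(ct,place(p,[FL,FR,NR,NL]))-T).ravel())
        if s:o.append((proj(cs,place(p,[FR,FL,NL]))-S).ravel())
        return np.concatenate(o)
    x=least_squares(r,[.5,0,0]);print(t,s,x.x.round(4),x.fun.round(1));return x.x
solve(1,0);solve(0,1);p=solve(1,1)
np.save('p.npy',p)
for n,x,y in(('NL',-1,1),('NR',-1,-1),('FL',1,1),('FR',1,-1)):
    print(n,place(p,[[.06*x,.066*y,.052],[.06*x,.112*y,.062]]).round(4).tolist(),proj(ct,place(p,[[.06*x,.066*y,.052],[.06*x,.112*y,.062]])).round(1).tolist())
import numpy as np
for b,h in(('sample_jar',.075),('feed_pot',.09),('wash_bottle',.15),('pipe_plug',.034),('spanner',.006),('pipe_cap',.03),('hose_union',.036)):
    r=arm.recognise('top',b)[:1]
    print(b,r)
E
```

```text
1 0 [0.5564 0.0541 0.0593] [ 0.   0.   0.1 -0.1  0.4 -0.  -0.5  0.1]
0 1 [0.5577 0.056  0.0679] [-1.  -1.  -0.2  0.8  1.2 -0.6]
1 1 [0.5567 0.0549 0.0631] [-0.4  0.1 -0.4 -0.5  0.1 -0.4 -0.7  0.2 -0.7 -1.7 -0.7  0.3  1.1 -0.8]
NL [[0.4927, 0.117, 0.052], [0.4898, 0.1629, 0.062]] [[274.6, 256.9], [255.5, 257.8]]
NR [[0.501, -0.0147, 0.052], [0.5039, -0.0606, 0.062]] [[328.0, 252.0], [346.8, 249.4]]
FL [[0.6125, 0.1246, 0.052], [0.6096, 0.1705, 0.062]] [[271.3, 210.5], [252.5, 211.0]]
FR [[0.6208, -0.0072, 0.052], [0.6237, -0.0531, 0.062]] [[323.5, 205.7], [341.8, 202.9]]
sample_jar [{'location': [292.0, 177.0], 'confidence': 0.94}]
feed_pot [{'location': [212.3, 165.3], 'confidence': 0.61}]
wash_bottle [{'location': [161.3, 449.1], 'confidence': 0.87}]
pipe_plug [{'location': [328.8, 460.0], 'confidence': 0.71}]
spanner [{'location': [251.7, 465.7], 'confidence': 0.72}]
pipe_cap []
hose_union [{'location': [258.8, 257.1], 'confidence': 0.44}]
```

```bash
cat >> h.py <<'E'
def tool(o):
    q=o['tcp_rot'];return R.from_quat([q[1],q[2],q[3],q[0]])
def rel(o,tgt,dyaw=None):
    print('slide mm',(1000*tool(o).inv().apply(np.array(tgt)-o['tcp_pos'])).round(1))
E
python3 - <<'E'
from plant import arm
from h import *
o=arm.get_obs()
print(tool(o).as_matrix().round(3))
rel(o,[.264,.40,.238]); o['tcp_pos']=np.array([.264,.40,.238]); rel(o,[.4927,.117,.12])
E
```

```text
[[-0.92   0.391  0.   ]
 [ 0.391  0.92   0.   ]
 [ 0.     0.    -1.   ]]
slide mm [ -86.6 -203.6    1.3]
slide mm [-321.2 -171.   118. ]
```

>>> play_rows --slide '[[-17.3, -40.7, 0], [-17.3, -40.7, 0], [-17.3, -40.7, 0], [-17.3, -40.7, 0], [-17.3, -40.7, 0], [-32.1, -17.1, 7], [-32.1, -17.1, 7], [-32.1, -17.1, 7], [-32.1, -17.1, 7], [-32.1, -17.1, 7], [-32.1, -17.1, 7], [-32.1, -17.1, 7], [-32.1, -17.1, 7], [-32.1, -17.1, 7], [-32.1, -17.1, 7], [0, 0, 0], [0, 0, 0], [0, 0, 0], [0, 0, 0]]' --rotation '[[0, 0, 0], [0, 0, 0], [0, 0, 0], [0, 0, 0], [0, 0, 0], [0, 0, 0], [0, 0, 0], [0, 0, 0], [0, 0, 0], [0, 0, 0], [0, 0, 0], [0, 0, 0], [0, 0, 0], [0, 0, 0], [0, 0, 0], [0, 0, -8.9], [0, 0, -8.9], [0, 0, -8.9], [0, 0, 0]]' --hand 0

```text
clock: 3.82
tcp_pos: [0.4926, 0.1172, 0.1694]
tcp_rot: [0.0, -0.031, 1.0, 0.0]
ft_force: [-0.9, 0.5, -0.1]
grip_width: 0.001
```

```bash
cat > st.py <<'E'
import sys
from plant import arm
from h import *
import cv2
np.set_printoptions(suppress=True,precision=4)
p=np.load('p.npy')
o=arm.get_obs();print(o['clock'],o['tcp_pos'],o['ft_force'].round(2),o['grip_width'].round(3))
print(tool(o).as_matrix().round(3).tolist())
if len(sys.argv)>3: rel(o,place(p,[[float(v) for v in sys.argv[1:4]]])[0])
if len(sys.argv)>4:
    for c in sys.argv[4].split(','):
        n=f"pics/{c}_{o['clock']:.2f}.png";cv2.imwrite(n,arm.read_camera(c)[:,:,::-1]);print(n)
E
python3 st.py -.06 .066 .064 wrist
```

```text
Traceback (most recent call last):
  File "st.py", line 7, in <module>
    o=arm.get_obs();print(o['clock'],o['tcp_pos'],o['ft_force'].round(2),o['grip_width'].round(3))
                                                                         ^^^^^^^^^^^^^^^^^^^^^
AttributeError: 'float' object has no attribute 'round'
```

```bash
sed -i "s/o\['grip_width'\].round(3)/round(o['grip_width'],3)/" st.py
python3 st.py -.06 .066 .064 wrist; python3 - <<'E'
from plant import arm
print(arm.camera_info('wrist'))
E
ls pics
```

```text
3.825 [0.4926 0.1172 0.1694] [-0.93  0.5  -0.15] 0.001
[[-0.998, -0.062, 0.0], [-0.062, 0.998, 0.0], [-0.0, 0.0, -1.0]]
slide mm [ -0.   -0.2 105.4]
pics/wrist_3.83.png
{'K': array([[429.41636886,   0.        , 319.11090947],
       [  0.        , 429.41636886, 229.31635561],
       [  0.        ,   0.        ,   1.        ]]), 'k1': 0.02834315672547222, 'position': array([0.42522034, 0.11264612, 0.30447452]), 'attitude': array([ 0.67892041, -0.09270739, -0.09814043,  0.72169306])}
scene0.png
scenez.png
top0.png
topz.png
wrist_3.83.png
```

```bash
python3 - <<'E'
from plant import arm
from h import *
import cv2
im=cv2.imread('pics/wrist_3.83.png');ci=arm.camera_info('wrist');p=np.load('p.npy')
for x in(-1,1):
  for y in(-1,1):
    for L,col in(([.06*x,.066*y,.052],(0,0,255)),([.06*x,.112*y,.062],(0,255,0)),([.095*x,.15*y,.012],(255,0,255))):
      u=proj(ci,place(p,[L]))[0];print(L,u.round())
      if abs(u).max()<2000: cv2.circle(im,tuple(int(v) for v in u),4,col,1)
cv2.imwrite('pics/w1.png',im)
E
```

```text
[-0.06, -0.066, 0.052] [101. 226.]
[-0.06, -0.112, 0.062] [ 12. 230.]
[-0.095, -0.15, 0.012] [ -5. 160.]
[-0.06, 0.066, 0.052] [320. 225.]
[-0.06, 0.112, 0.062] [398. 230.]
[-0.095, 0.15, 0.012] [444. 160.]
[0.06, -0.066, 0.052] [125. 397.]
[0.06, -0.112, 0.062] [ 47. 408.]
[0.095, -0.15, 0.012] [ 44. 404.]
[0.06, 0.066, 0.052] [320. 396.]
[0.06, 0.112, 0.062] [390. 406.]
[0.095, 0.15, 0.012] [426. 402.]
```

View pics/w1.png

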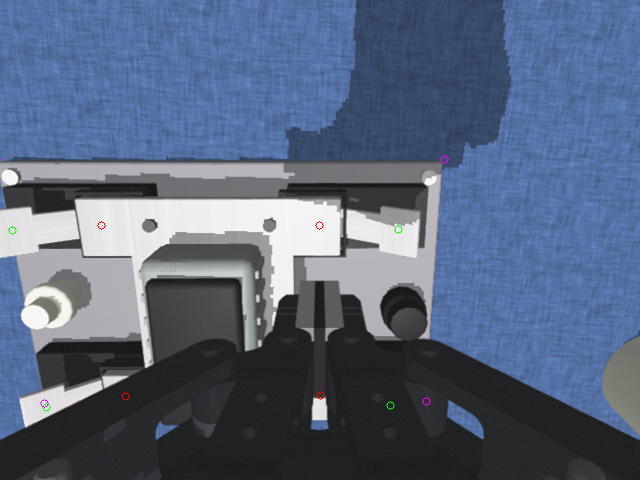

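The wrist view agrees with the fit: the projected ear (320,225) and paddle (398,230) land within about 3 px of the real ones. Next I descend on the near left corner.

>>> play_rows --slide '[[0, 0, 35], [0, 0, 35], [0, 0, 25], [0, 0, 8], [0, 0, 0], [0, 0, 1], [0, 0, 1], [0, 0, 1], [0, 0, 1], [0, 0, 0]]' --rotation '[[0, 0, 0], [0, 0, 0], [0, 0, 0], [0, 0, 0], [0, 0, 0], [0, 0, 0], [0, 0, 0], [0, 0, 0], [0, 0, 0], [0, 0, 0]]'

```text
clock: 5.12
tcp_pos: [0.4925, 0.1172, 0.0623]
tcp_rot: [-0.0, -0.032, 0.999, 0.0]
ft_force: [-0.4, 0.1, -0.3]
grip_width: 0.001
```

>>> play_rows --slide '[[0, 0, 1], [0, 0, 1], [0, 0, 1], [0, 0, 0], [0, 0, 0]]' --rotation '[[0, 0, 0], [0, 0, 0], [0, 0, 0], [0, 0, 0], [0, 0, 0]]'

```text
clock: 5.75
tcp_pos: [0.4925, 0.1173, 0.0593]
tcp_rot: [-0.0, -0.032, 0.999, 0.0]
ft_force: [-0.3, -0.2, 1.2]
grip_width: -0.001
```

>>> play_rows --slide '[[0, 0, 1], [0, 0, 1], [0, 0, 0], [0, 0, 0]]' --rotation '[[0, 0, 0], [0, 0, 0], [0, 0, 0], [0, 0, 0]]'

```text
clock: 6.25
tcp_pos: [0.4924, 0.1174, 0.0574]
tcp_rot: [-0.0, -0.032, 0.999, 0.0]
ft_force: [-2.1, 0.3, 5.0]
grip_width: 0.0
```

>>> play_rows --slide '[[0, 0, 1], [0, 0, 0], [0, 0, 0]]' --rotation '[[0, 0, 0], [0, 0, 0], [0, 0, 0]]'

```text
clock: 6.62
tcp_pos: [0.4924, 0.1174, 0.0565]
tcp_rot: [-0.0, -0.032, 0.999, 0.0]
ft_force: [-3.0, 0.9, 6.0]
grip_width: -0.002
```

```bash
python3 st.py -.06 .066 .064 scene,wrist
```

```text
6.625 [0.4924 0.1174 0.0565] [-2.99  0.88  5.99] -0.002
[[-0.998, -0.064, -0.0], [-0.064, 0.998, 0.0], [0.0, 0.0, -1.0]]
slide mm [-0.3 -0.4 -7.5]
pics/scene_6.62.png
pics/wrist_6.62.png
```

>>> play_rows --slide '[[0, 0, 1], [0, 0, 1], [0, 0, 0], [0, 0, 0]]' --rotation '[[0, 0, 0], [0, 0, 0], [0, 0, 0], [0, 0, 0]]'

```text
clock: 7.22
tcp_pos: [0.4924, 0.1175, 0.0555]
tcp_rot: [-0.0, -0.032, 0.999, 0.0]
ft_force: [-5.8, -1.0, 15.1]
grip_width: -0.002
```

```bash
python3 st.py -.06 .066 .064 scene,wrist; python3 - <<'E'
import cv2,numpy as np
a=cv2.imread('pics/scene0.png')[215:345,240:420]
import glob
b=cv2.imread(sorted(glob.glob('pics/scene_*'))[-1])[215:345,240:420]
cv2.imwrite('pics/cmp1.png',cv2.resize(np.hstack([a,b]),None,fx=2.2,fy=2.2,interpolation=cv2.INTER_CUBIC))
E
```

```text
7.225 [0.4924 0.1175 0.0555] [-5.82 -0.96 15.14] -0.002
[[-0.998, -0.064, -0.0], [-0.064, 0.998, 0.001], [0.0, 0.001, -1.0]]
slide mm [-0.3 -0.5 -8.5]
pics/scene_7.22.png
pics/wrist_7.22.png
```

View pics/cmp1.png

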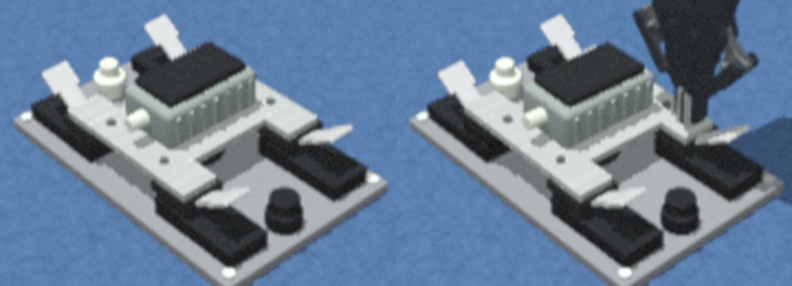

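```bash
python3 - <<'E'
import cv2,numpy as np
from plant import arm
from h import *
g=lambda f:cv2.cvtColor(cv2.imread(f),cv2.COLOR_BGR2GRAY)
a,b=g('pics/scene0.png'),g('pics/scene_7.22.png')
p=np.load('p.npy');ci=arm.camera_info('scene')
L={'FRear':[.06,-.066,.052],'FLear':[.06,.066,.052],'pumpFR':[.052,-.033,.099],'pumpFL':[.052,.033,.099],'pumpNR':[-.052,-.033,.099],'boardFR':[.095,-.15,.012],'boardFL':[.095,.15,.012]}
for n,l in L.items():
    q=proj(ci,place(p,[l])).astype(np.float32)
    r,s,e=cv2.calcOpticalFlowPyrLK(a,b,q[:,None],None,winSize=(13,13),maxLevel=1)
    tilt=0.036 # rotate about the diagonal FL-NR axis
    dz=lambda l:-4*((-l[0]/.06+l[1]/.066)/2)
    print(n,q.round(),(r[:,0]-q).round(2),s.ravel(),e.ravel())
E
```

```text
FRear [[282. 263.]] [[ 0.11 -1.57]] [1] [3.414386]
FLear [[326. 295.]] [[0.15 0.19]] [1] [1.4073595]
pumpFR [[294. 249.]] [[ 0.06 -0.01]] [1] [1.9768862]
pumpFL [[317. 264.]] [[ 1.55 -0.18]] [1] [4.1529217]
pumpNR [[335. 229.]] [[1.17 0.47]] [1] [2.1691937]
boardFR [[245. 268.]] [[-0.04  0.01]] [1] [1.3285873]
boardFL [[343. 345.]] [[ 0.02 -0.01]] [1] [0.9654216]
```

Near left sank about 4 mm softly and then stopped. The far right ear rose about 1.6 px and the board did not move, so near left is the rocking corner. I'll release it and go to its tab.

>>> play_rows --slide '[[0, 0, -3], [0, 0, -3], [0, 0, -12], [0, 0, -20], [0, 0, -12], [0, 0, 0], [0, 26, 0], [0, 26, 0], [0, 0, 0], [0, 0, 0]]' --rotation '[[0, 0, 0], [0, 0, 0], [0, 0, 0], [0, 0, 0], [0, 0, 0], [0, 0, 0], [0, 0, 0], [0, 0, 0], [0, 0, 0], [0, 0, 0]]'

```text
clock: 8.57
tcp_pos: [0.4889, 0.168, 0.1038]
tcp_rot: [-0.0, -0.032, 0.999, -0.001]
ft_force: [0.4, 0.1, 1.1]
grip_width: 0.003
```

```bash
python3 st.py -.06 .118 .042 scene
```

```text
8.575 [0.4889 0.168  0.1038] [0.36 0.06 1.12] 0.003
[[-0.998, -0.063, -0.001], [-0.063, 0.998, -0.001], [0.001, -0.001, -1.0]]
slide mm [-0.6  0.9 61.8]
pics/scene_8.57.png
```

>>> play_rows --slide '[[-0.6, 0.9, 18], [0, 0, 6], [0, 0, 4], [0, 0, 4], [0, 0, 4], [0, 0, 4], [0, 0, 4], [0, 0, 4], [0, 0, 4], [0, 0, 4], [0, 0, 0]]' --rotation '[[0, 0, 0], [0, 0, 0], [0, 0, 0], [0, 0, 0], [0, 0, 0], [0, 0, 0], [0, 0, 0], [0, 0, 0], [0, 0, 0], [0, 0, 0], [0, 0, 0]]'

```text
clock: 10.0
tcp_pos: [0.4893, 0.1696, 0.0477]
tcp_rot: [-0.001, -0.032, 0.999, -0.0]
ft_force: [-1.7, 0.4, 0.7]
grip_width: -0.001
```

>>> play_rows --slide '[[0, 0, 2], [0, 0, 2], [0, 0, 1], [0, 0, 1], [0, 0, 0], [0, 0, 0]]' --rotation '[[0, 0, 0], [0, 0, 0], [0, 0, 0], [0, 0, 0], [0, 0, 0], [0, 0, 0]]'

```text
clock: 10.75
tcp_pos: [0.49, 0.1699, 0.0422]
tcp_rot: [0.0, -0.032, 0.999, -0.0]
ft_force: [1.0, 0.5, -0.0]
grip_width: -0.002
```

```bash
python3 st.py -.06 .118 .042 scene; python3 - <<'E'
import cv2,glob,os
f=max(glob.glob('pics/scene_*'),key=os.path.getmtime);a=cv2.imread(f)[195:355,240:440]
cv2.imwrite('pics/c2.png',cv2.resize(a,None,fx=3.7,fy=3.7,interpolation=cv2.INTER_CUBIC))
E
```

```text
10.75 [0.49   0.1699 0.0422] [ 1.04  0.5  -0.01] -0.002
[[-0.998, -0.064, 0.001], [-0.064, 0.998, -0.0], [-0.001, -0.0, -1.0]]
slide mm [ 0.7 -0.9  0.2]
pics/scene_10.75.png
```

View pics/c2.png

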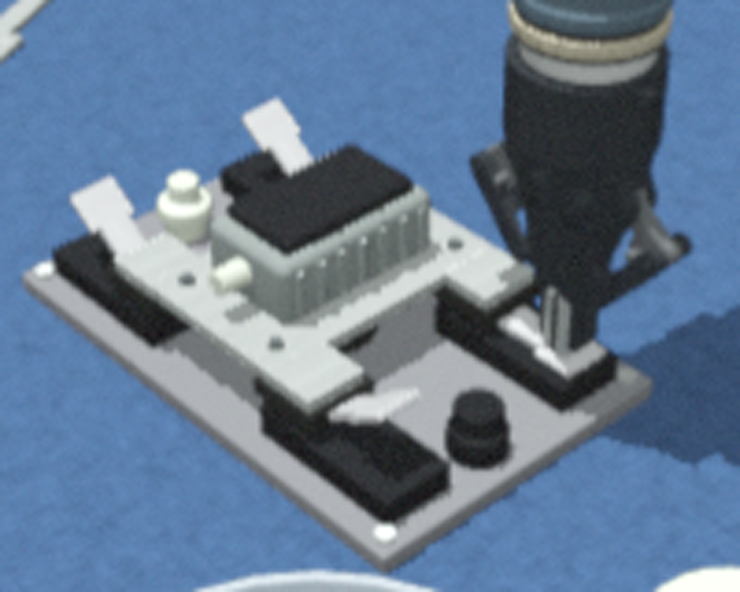

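The tab is close to flat under the finger at about (570,350), and there is no stop force yet. I'll press on until it reaches the end stop.

>>> play_rows --slide '[[0, 0, 1], [0, 0, 1], [0, 0, 0], [0, 0, 0]]' --rotation '[[0, 0, 0], [0, 0, 0], [0, 0, 0], [0, 0, 0]]'

```text
clock: 11.3
tcp_pos: [0.4901, 0.17, 0.0415]
tcp_rot: [0.0, -0.032, 0.999, 0.0]
ft_force: [-2.4, -1.3, 11.3]
grip_width: -0.004
```

>>> play_rows --slide '[[0, 0, 1], [0, 0, 0.5], [0, 0, 0], [0, 0, 0]]' --rotation '[[0, 0, 0], [0, 0, 0], [0, 0, 0], [0, 0, 0]]'

```text
clock: 11.8
tcp_pos: [0.4902, 0.17, 0.0411]
tcp_rot: [0.0, -0.032, 0.999, 0.0]
ft_force: [-6.1, -2.3, 21.9]
grip_width: 0.001
```

The force rose to 22 N with almost no further travel, so this is the end stop. I'll lift off and check.

>>> play_rows --slide '[[0, 0, -3], [0, 0, -5], [0, 0, -30], [0, 0, -50], [0, 0, -50], [0, 50, 0], [0, 50, 0], [40, 50, 0], [40, 0, 0], [0, 0, 0], [0, 0, 0]]' --rotation '[[0, 0, 0], [0, 0, 0], [0, 0, 0], [0, 0, 0], [0, 0, 0], [0, 0, 0], [0, 0, 0], [0, 0, 0], [0, 0, 0], [0, 0, 0], [0, 0, 0]]'

```text
clock: 13.18
tcp_pos: [0.4022, 0.3133, 0.177]
tcp_rot: [0.001, -0.032, 0.999, 0.0]
ft_force: [-0.3, -0.5, 0.7]
grip_width: 0.003
```

```bash
python3 st.py -.06 .118 .042 scene,top; python3 - <<'E'
import cv2,glob,os,numpy as np
from plant import arm
from h import *
f=max(glob.glob('pics/scene_*'),key=os.path.getmtime);im=cv2.imread(f);a=im[205:355,240:430]
p=np.load('p.npy');ci=arm.camera_info('scene')
cv2.imwrite('pics/c3.png',cv2.resize(a,None,fx=3.9,fy=3.9,interpolation=cv2.INTER_CUBIC))
f=max(glob.glob('pics/top_*'),key=os.path.getmtime);cv2.imwrite('pics/t3.png',cv2.resize(cv2.imread(f)[185:290,230:375],None,fx=5,fy=5,interpolation=cv2.INTER_CUBIC))
g=lambda i:cv2.cvtColor(i,cv2.COLOR_BGR2GRAY)
A,B=g(cv2.imread('pics/scene0.png')),g(im)
for n,l in {'FRear':[.06,-.066,.052],'FLear':[.06,.066,.052],'NLear':[-.06,.066,.052],'pumpFL':[.052,.033,.099],'cap':[0,.12,.04],'union':[0,-.12,.04]}.items():
    q=proj(ci,place(p,[l])).astype(np.float32)
    r,s,e=cv2.calcOpticalFlowPyrLK(A,B,q[:,None],None,winSize=(13,13),maxLevel=1);print(n,(r[:,0]-q).round(2),e.ravel())
E
```

```text
13.175 [0.4022 0.3133 0.177 ] [-0.3  -0.53  0.7 ] 0.003
[[-0.998, -0.063, 0.001], [-0.063, 0.998, 0.0], [-0.001, 0.0, -1.0]]
slide mm [ -77.8 -149.6  135. ]
pics/scene_13.18.png
pics/top_13.18.png
FRear [[-0.01 -0.01]] [1.0575074]
FLear [[-0.01  0.01]] [0.6220414]
NLear [[-0.   -0.01]] [0.88276625]
pumpFL [[ 0. -0.]] [0.8489275]
cap [[0.01 0.  ]] [1.251849]
union [[ 0. -0.]] [0.48446745]
```

View pics/c3.png

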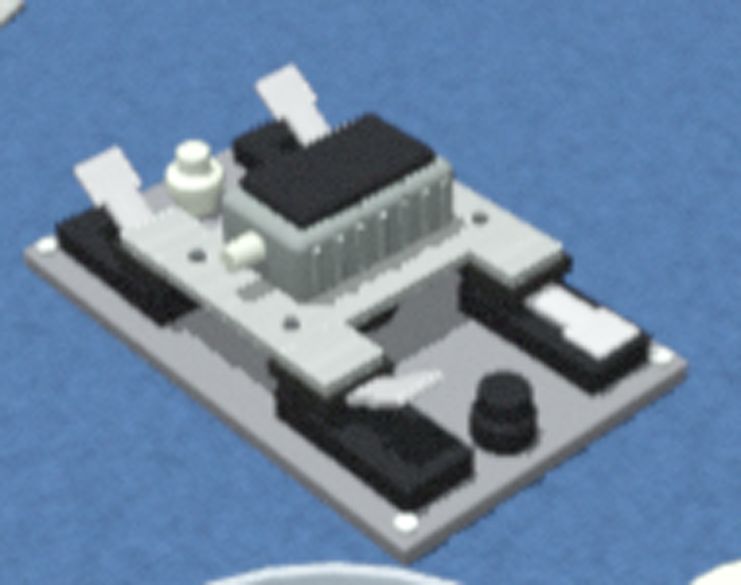

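View pics/t3.png

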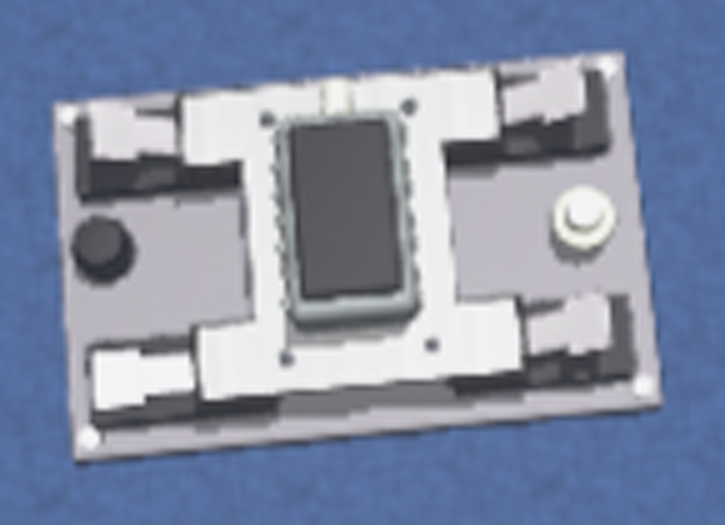

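The near left tab lies flat at about (590,325), the other three are raised, and the plate and bystanders match the first picture to 0.01 px. I'll hand it in.

```bash
python3 -c "
from plant import arm
print(arm.sign_off(), arm.get_obs()['clock'])"
```

```text
the job is handed in; nothing more can be done
the job is handed in; nothing more can be done
```

The unsupported corner was the near left one. Its shim tab is now pressed flat and the job is handed in, at about 13 s on the robot's clock. No verdict was reported.

- **Finding the corner:** near left was the first corner I pressed. It sank softly by about 4 mm and then stopped at 15 N, while the far right ear visibly rose. I did not press the other three corners.
- **Pressing the tab:** I let the corner spring back, then pressed its tab to the end stop, where the force rose to 22 N with almost no further travel.
- **Last checks:** the pictures show that tab flat and the other three raised. Tracked points on the plate, pipe cap and hose union are back where they started to within 0.01 px in the scene camera. The arm stands clear, with under 1 N at the wrist.
- **Weaker evidence:**
  - The networks gave poor corner and tab locations, so I fitted the stand's pose from the board's corners instead. It agreed with the wrist view to about 3 px.
  - I did not measure the bystanders on the table individually after the moves, but the arm never passed near them at low height.

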